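# Mesh a tongued coupling onto a gear unit's splined shaft

### The arm

A 6-joint arm with a two-finger parallel gripper is mounted at the origin on the work surface. World frame = base frame: x ahead of the robot, y to its left, z up, the work surface at z = 0. Lengths are in m, angles in rad, forces in N, time in s.
With the tool pointing down it reaches from about 0.375 to 0.9 m from the base axis. Payload 3.1 kg.
Tool frame: the origin (TCP) lies at the very end of the fingers, on their centre line; the grasp point (between the pads) lies 19 mm behind it; z points along the fingers, y is the direction in which the jaws open and shut (so a half turn about z gives the same grasp; the last joint's range is limited). The gripper opens to 85 mm and grips with 20 to 120 N. Pads are 22 mm wide; open, the fingers measure 114 mm over their backs; the gripper's body (76 mm by 85 mm) begins 54 mm behind the grasp point. The pads swing forward as they close: fully open they stand 13 mm farther back than shut.
Start: joints at [0.986, 0.527, 1.433, -0, 1.181, -0.178], TCP at [0.247, 0.574, 0.231] pointing down, gripper open.
Joint ranges: [-3.08, 3.08], [-0.75, 2.2], [0.22, 2.44], [-1.43, 4.57], [0, 2.65], [-2.85, 2.85]. Speed limits (rad/s): [2.79, 2.79, 3.14, 3.14, 3.14, 3.14].

### API

Orientations are given as a unit quaternion [x, y, z, w].
In Python, from station import manip gives the robot as it stands. The module is installed in compiled form; this text tells all that it offers.
- The arm moves only by the tool send_rows, never from a script. Its argument "commands" is a list of rows, each an object with "delta_pos": the shift along the world's x, y, z in cm, a list of three; "yaw": the turn about the world's z in rad. A call has 1 to 10 rows; each row shifts and turns the pose as measured when the row begins; what a row does not reach is not made up. A row lasts 1/8 s, in which the tool goes at most 62.5 mm and 10.7 degrees, less where a joint would pass 70% of its speed; a pose out of reach is approached as far as the arm can. A call is refused whole if a number of a shift passes 6.25 or a number of a turn 0.188, either way. A call with a gripper value outside its range is refused whole. "grip" is the closure, from -1 (fully open) to 1 (shut), set as the call begins (left out, the last holds). The fingers move at their own pace and stop on an object; "force" is the grip in N (left out, the last holds). Time passes only in rows, so rows that do not move let the fingers close. It gives the time, the measured TCP pose, the force and the opening at its end, in the units of the state.
- manip.sense(): the state, without advancing time (a new reading comes with each control period).
- manip.snapshot(name): name is "side" or "top" or "wrist"; returns the picture (420x560x3 uint8, blue, green, red); there is no depth.
- manip.get_calibration(name): a dict with "fx", "fy", "cx", "cy" (pixels), "dist_coeffs" ([k1, k2, p1, p2, k3] as OpenCV has them; the pictures are not rectified), "world_to_cam" (4x4, takes a point from world to camera coordinates); the wrist camera has in their place "mount" (4x4, takes a point from camera to tool coordinates, whose origin is the TCP and whose axes are the flange's). Camera axes: x right, y down, z forward; pixel columns grow to the right and rows downward; lengths in m; the calibration is good to about 2 mm. A picture is of the moment at which its call begins: read the wrist's pose just before it. get_calibration takes no time and is no camera call.
- manip.sign_off(): hands the job in, once; it reports no verdict.
The state is a dict: "t": time; "q": joint angles; "qd": joint speeds; "tau": joint torques, N m; "tcp_pos": TCP position; "tool_rot": TCP orientation; "force": force on the tool from outside, world axes, zero at the start; "ft_torque": the same for the moment, N m; "finger_gap": opening from 0.0 (shut) to 1.0 (fully open).
Only numpy, scipy, OpenCV 4.12 (cv2) and the standard library are available. Lean on these libraries where they do the work, as an engineer would, in place of code of your own. Each camera call takes 0.05 s, during which the arm holds its last target. There are 200 camera calls.

### The job

Put the larger of the two tongued couplings onto the splined upright shaft of the gear unit, mouth down as it stands: line its grooves up with the teeth and push it down, rocking it a little about the shaft until the teeth mesh and it sits fully home on the flange, then let go. Leave the slim coupling where it stands.

Things in the scene. Friction and masses are not known exactly. Their poses are not given: they have to be found in the camera images.
- coupling_tongue (a point): Grip point in the tongue of the larger coupling (loose aluminium, ~0.35 kg, upright, bore mouth down): barrel 64 mm diameter, 48 high, topped by a tongue 56 long (x), 20 thick (y), 45 tall. Point on the axis, 72 above the underside, 21 below the top; z up. Through bore: six 50 mm diameter grooves 60 deg apart, two under the tongue's ends (+x, -x); between them 7 mm wide ribs to a 35 mm circle.
- spline_foot (a point): Foot of the fixed, upright splined shaft, on its axis at the flange face where the coupling sits when home (its grip point then 72 mm above this). z up. Six teeth 7 mm wide, 44 mm over the tips, 60 deg apart, one along +x; they rise 34 mm, with roof-shaped ends; the 30 mm core ends in a tapered nose at 44 mm. Play: 2.5 mm sideways, 6 deg in turning. Any of the six positions fits.
- gear_unit: Blue gear unit fixed to the bench, foot 140 (x) x 220 (y) mm, housing top 62 mm up. Origin: centre of its underside. The splined shaft stands 50 mm along its -y, flange face 70 mm up. The other stub, 55 mm along +y, is smooth and round, 28 mm thick, its top 100 mm up: not the one to use.
- slim_tongue (a point): Grip point of the slim coupling, a smaller loose bystander of the same form: barrel 44 mm in diameter and 40 high, tongue 38 x 12 mm and 35 tall. Point on its axis, 57 mm above the underside; x along its tongue. It does not fit the shaft and must not be disturbed.

How it is judged:
On the way:
1. the larger coupling is lifted clear of the bench and gear unit (height (world z) of coupling_tongue above 0.17 m), for 0.1 s.
At the end, for the whole second after the job is handed in: The larger coupling is meshed and home on the splined shaft: its axis within 10 mm of the shaft's, its underside within 8 mm of the flange face (grip point 62 to 80 mm above the shaft's foot), upright within 10 degrees, at rest and released (horizontal distance between coupling_tongue and spline_foot below 0.01 m and z of coupling_tongue in the frame of spline_foot between 0.062 and 0.08 m and angle between coupling_tongue's own z axis and vertical below 0.175 rad and linear speed of coupling below 0.02 m/s); the robot touches nothing.
It fails at once if the slim coupling is moved more than 30 mm from where it stood (distance of slim_tongue from where it was at the start of the episode above 0.03 m).
It also fails if it takes over 42 s, if anything falls off the work surface, if the arm or the gripper's body presses on something with over 40 N, if the wrist force passes 120 N, or if a joint passes its speed limit or range.

## Working session

There is one attempt and no reset: what is moved stays moved. The work goes in short steps, Python scripts to look and compute and a tool call to move; the robot and the scene stay as the last step left them, time stands still between calls to the robot, and variables do not carry over. Pictures are saved under pics/ and viewed, about 8 in all and at most 12, crops included, and the job is handed in when it is done.

Besides the shell and the picture viewer there is one more tool, called after "Call:" by a JSON object that holds its "fn" and its "kwargs", one argument or row to a line. send_rows: Moves the arm, as the interface text tells. Its arguments: {"type":"object","properties":{"commands":{"type":"array","items":{"type":"object","properties":{"delta_pos":{"type":"array","items":{"type":"number"}},"yaw":{"type":"number"}}}},"grip":{"type":"number"},"force":{"type":"number"}},"required":["commands"]}

```bash
mkdir -p pics; cat > h.py <<'E'
import numpy as np,cv2
from station import manip
from scipy.spatial.transform import Rotation as R
def snap(n):
    s=manip.sense(); im=manip.snapshot(n); c=manip.get_calibration(n)
    K=np.array([[c['fx'],0,c['cx']],[0,c['fy'],c['cy']],[0,0,1.]]);D=np.array(c['dist_coeffs'],float)
    if 'mount' in c:
        T=np.eye(4);T[:3,:3]=R.from_quat(s['tool_rot']).as_matrix();T[:3,3]=s['tcp_pos']
        W=np.linalg.inv(T@np.array(c['mount']))
    else: W=np.array(c['world_to_cam'])
    return im,K,D,W
def ray(px,z,K,D,W):
    p=cv2.undistortPoints(np.array(px,float).reshape(-1,1,2),K,D).reshape(-1,2)
    d=np.c_[p,np.ones(len(p))]@W[:3,:3]; o=-W[:3,:3].T@W[:3,3]
    return o+d*((np.asarray(z)-o[2])/d[:,2])[:,None]
def proj(P,K,D,W):
    return cv2.projectPoints(np.array(P,float).reshape(-1,1,3),cv2.Rodrigues(W[:3,:3])[0],W[:3,3],K,D)[0].reshape(-1,2)
E
python3 - <<'E'
from h import *
s=manip.sense();print(s)
for n in('top','side','wrist'):
    im,K,D,W=snap(n);cv2.imwrite(f'pics/{n}0.png',im);np.savez(n+'0.npz',K=K,D=D,W=W)
    print(n,K[0,0],(-W[:3,:3].T@W[:3,3]).round(3),W[2,:3].round(2))
E
```

```text
{'t': 0.0, 'q': array([ 9.85521995e-01,  5.28474892e-01,  1.43393937e+00, -2.29258942e-05,
        1.18138652e+00, -1.78467160e-01]), 'qd': array([ 0.00119242, -0.00078215, -0.00013156, -0.00034233, -0.00085358,
        0.00068596]), 'tau': array([ 4.32598590e-04, -4.42344511e+01, -1.78028011e+01, -3.16824262e-04,
        8.48341326e-03,  1.01151676e-05]), 'tcp_pos': array([0.24684745, 0.57338868, 0.23031647]), 'tool_rot': array([ 2.01999518e-01,  9.79384999e-01, -1.02848501e-03, -4.01599912e-04]), 'force': array([0.04864612, 0.01110283, 0.04818551]), 'ft_torque': array([-0.02317837, -0.02948918, -0.04066383]), 'finger_gap': 0.9996054610952453}
top 388.1888531216192 [ 0.415 -0.025  0.717] [ 0.19  0.06 -0.98]
side 384.15560547794377 [0.082 0.413 0.414] [ 0.65 -0.6  -0.47]
wrist 362.3829257506597 [0.169 0.606 0.373] [ 0.3  -0.13 -0.95]
```

View pics/top0.png

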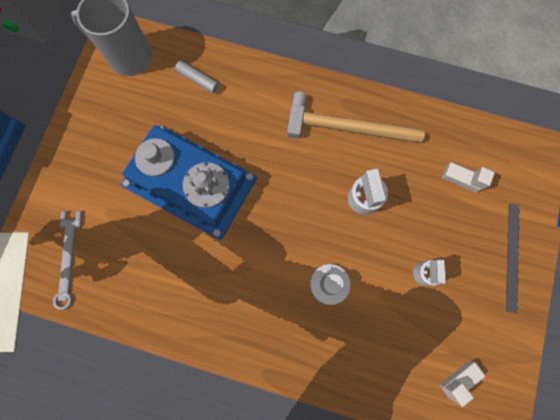

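View pics/side0.png

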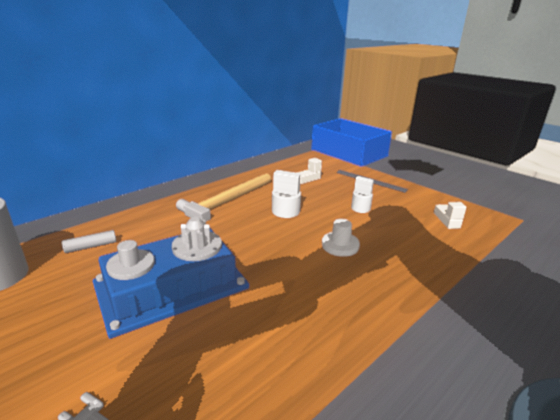

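Top view: gear unit around (190,182), splined shaft near (206,183), larger coupling near (368,190), slim one near (432,272). I'll enlarge both for the corner pixels.

```bash
python3 - <<'E'
from h import *
im=cv2.imread('pics/top0.png')
a=im[140:230,165:255];b=im[150:240,325:415]
f=lambda c:cv2.resize(c,None,fx=4.4,fy=4.4,interpolation=cv2.INTER_CUBIC)
cv2.imwrite('pics/c0.png',np.hstack([f(a),f(b)]))
z=np.load('top0.npz')
print(ray([[206,183],[373,187],[432,271],[153,152],[432,272]],[.114,.093,.075,.1,0.04],z['K'],z['D'],z['W']).round(4))
E
```

```text
[[ 0.5453  0.1355  0.114 ]
 [ 0.6235 -0.1271  0.093 ]
 [ 0.5191 -0.2569  0.075 ]
 [ 0.5736  0.2415  0.1   ]
 [ 0.5231 -0.27    0.04  ]]
```

View pics/c0.png

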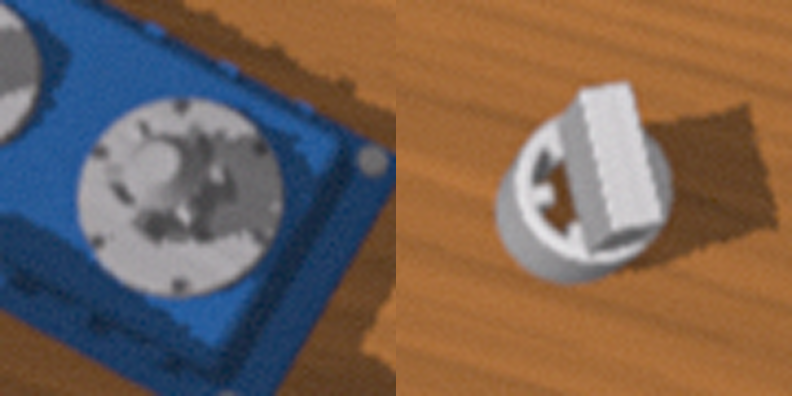

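Crop: flange disc centre at about px (205.9,184.8), nose top at (201.4,176.4); tongue top face corners about (366.8,171.1), (378.4,169.1), (385.7,201), (373,204.5).

```bash
python3 - <<'E'
from h import *
z=np.load('top0.npz');k=(z['K'],z['D'],z['W'])
print(ray([[205.9,184.8],[201.4,176.4],[152,150]],[.07,.114,.1],*k).round(4))
t=ray([[366.8,171.1],[378.4,169.1],[385.7,201],[373,204.5]],[.093]*4,*k)
print(t.round(4),t.mean(0).round(4)); l=(t[0]+t[1]-t[2]-t[3])/2;print(np.linalg.norm(l),np.arctan2(l[1],l[0]))
M=R.from_quat(manip.sense()['tool_rot']).as_matrix();print(M.round(3))
print(manip.get_calibration('wrist')['mount'])
E
```

```text
[[0.5517 0.1463 0.07  ]
 [0.5536 0.1462 0.114 ]
 [0.5764 0.2444 0.1   ]]
[[ 0.6473 -0.1105  0.093 ]
 [ 0.6563 -0.1282  0.093 ]
 [ 0.6063 -0.1529  0.093 ]
 [ 0.5945 -0.1343  0.093 ]] [ 0.6261 -0.1315  0.093 ]
0.056830048205417955 0.4411860182695926
[[-0.918  0.396 -0.001]
 [ 0.396  0.918 -0.001]
 [ 0.    -0.002 -1.   ]]
[[-2.27539551e-04 -9.45129899e-01 -3.26694694e-01  8.43020909e-02]
 [ 9.99999973e-01 -2.02731669e-04 -1.09985818e-04 -6.66954972e-04]
 [ 3.77195250e-05 -3.26694710e-01  9.45129920e-01 -1.42304885e-01]
 [ 0.00000000e+00  0.00000000e+00  0.00000000e+00  1.00000000e+00]]
```

Call:
{"fn": "send_rows", "kwargs": {
  "commands": [
    {"delta_pos": [2.9, -5.4, 0], "yaw": -0.176},
    {"delta_pos": [2.9, -5.4, 0], "yaw": -0.176},
    {"delta_pos": [2.9, -5.4, 0], "yaw": -0.176},
    {"delta_pos": [2.9, -5.4, 0], "yaw": -0.176},
    {"delta_pos": [2.9, -5.4, 0], "yaw": -0.176},
    {"delta_pos": [2.9, -5.4, 0], "yaw": -0.176},
    {"delta_pos": [2.9, -5.4, 0], "yaw": -0.176},
    {"delta_pos": [2.9, -5.4, 0], "yaw": -0.176},
    {"delta_pos": [2.9, -5.4, 0], "yaw": -0.176},
    {"delta_pos": [0, 0, 0], "yaw": 0}
  ],
  "grip": -1,
  "force": 60
}}

```text
t: 1.4
tcp_pos: [0.5126, 0.0757, 0.2292]
tool_rot: [0.852, 0.523, 0.001, 0.001]
force: [-0.6, -0.4, -0.5]
finger_gap: 0.997
```

```bash
python3 - <<'E'
from h import *
im,K,D,W=snap('wrist');np.savez('w1.npz',K=K,D=D,W=W);cv2.imwrite('pics/w1raw.png',im)
p=proj([.552,.146,.07],K,D,W)[0];print(p)
u,v=np.clip(p.astype(int),75,[484,344]);c=im[v-75:v+75,u-75:u+75];print(u-75,v-75)
cv2.imwrite('pics/w1.png',cv2.resize(c,None,fx=4,fy=4,interpolation=cv2.INTER_CUBIC))
E
```

```text
[279.26485049  85.29900515]
204 10
```

View pics/w1.png

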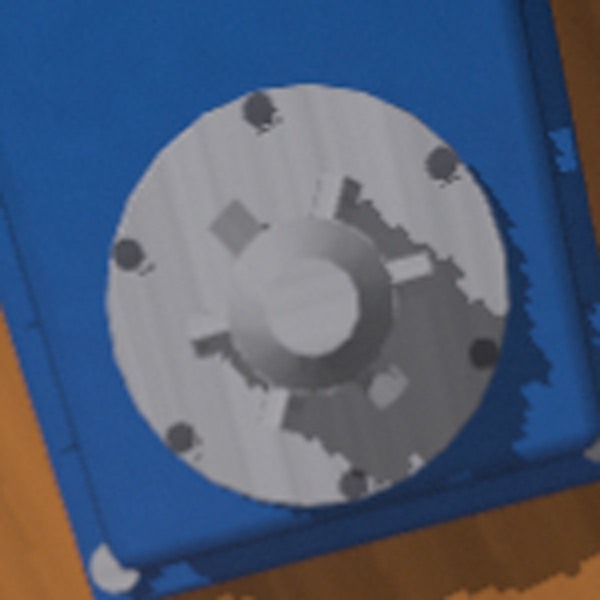

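The view is nearly straight down the shaft: flange centre (308,295), nose top (313,307), all six teeth visible in the crop.

```bash
python3 - <<'E'
from h import *
z=np.load('w1.npz');k=(z['K'],z['D'],z['W'])
f=lambda a:np.array(a,float)/4+[204,10]-.4
print(ray(f([[308,295],[313,307]]),[.07,.114],*k).round(4))
t=ray(f([[330,193],[272,408],[408,267],[212,332],[388,386],[236,225]]),[.103]*6,*k)
print(t.mean(0).round(4))
for i in(0,2,4):
    d=t[i]-t[i+1];print(np.linalg.norm(d).round(4),np.degrees(np.arctan2(d[1],d[0]))%60)
E
```

```text
[[0.5536 0.1468 0.07  ]
 [0.5529 0.1452 0.114 ]]
[0.5525 0.146  0.103 ]
0.0375 47.3947494581905
0.0362 50.63172954874563
0.0382 47.93974727017964
```

Call:
{"fn": "send_rows", "kwargs": {
  "commands": [
    {"delta_pos": [2.8, -5.1, 0], "yaw": -0.165},
    {"delta_pos": [2.8, -5.1, 0], "yaw": -0.165},
    {"delta_pos": [2.8, -5.1, 0], "yaw": -0.165},
    {"delta_pos": [2.8, -5.1, 0], "yaw": -0.165},
    {"delta_pos": [0, 0, 0], "yaw": 0}
  ]
}}

```text
t: 2.08
tcp_pos: [0.6212, -0.1217, 0.2274]
tool_rot: [0.976, 0.218, -0.001, -0.004]
force: [0.2, 0.2, 0.1]
finger_gap: 0.997
```

```bash
python3 - <<'E'
from h import *
im,K,D,W=snap('wrist');np.savez('w2.npz',K=K,D=D,W=W);cv2.imwrite('pics/w2raw.png',im)
s=manip.sense();M=R.from_quat(s['tool_rot']).as_matrix();print(s['tcp_pos'].round(4),np.arctan2(M[1,1],M[0,1]))
p=proj([.626,-.1315,.09],K,D,W)[0];print(p)
u,v=np.clip(p.astype(int),75,[484,344]);c=im[v-75:v+75,u-75:u+75];print(u-75,v-75)
cv2.imwrite('pics/w2.png',cv2.resize(c,None,fx=4,fy=4,interpolation=cv2.INTER_CUBIC))
E
```

```text
[ 0.6196 -0.1192  0.2271] -1.1289644509832502
[290.22797389 190.49968373]
215 115
```

View pics/w2.png

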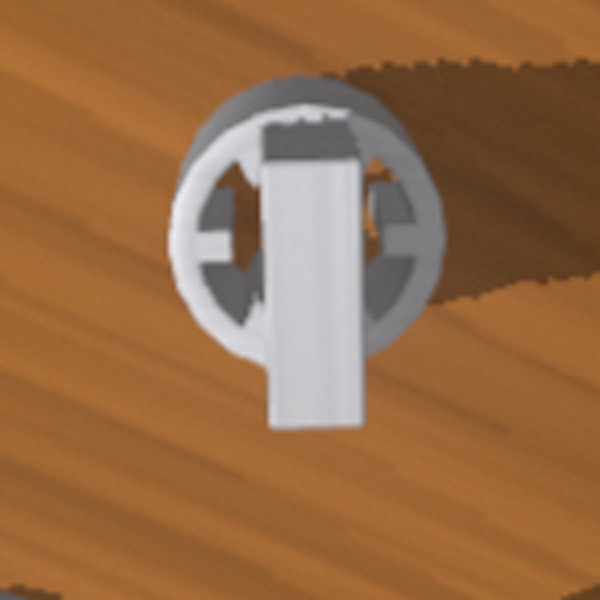

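Tongue top corners in the crop: (262,158), (362,160), (365,427), (269,429).

```bash
python3 - <<'E'
from h import *
z=np.load('w2.npz');k=(z['K'],z['D'],z['W'])
f=lambda a:np.array(a,float)/4+[215,115]-.4
t=ray(f([[262,158],[362,160],[365,427],[269,429]]),[.093]*4,*k)
print(t.round(4),t.mean(0).round(4)); l=(t[0]+t[1]-t[2]-t[3])/2;print(np.linalg.norm(l),np.arctan2(l[1],l[0]))
b=ray(f([[170,243],[444,243]]),[.048]*2,*k);print(b.mean(0),np.linalg.norm(b[0]-b[1]))
s=manip.sense();M=R.from_quat(s['tool_rot']).as_matrix();print(s['tcp_pos'].round(4),np.arctan2(M[1,1],M[0,1]),M[:,2])
E
```

```text
[[ 0.6497 -0.1112  0.093 ]
 [ 0.6576 -0.1288  0.093 ]
 [ 0.6085 -0.1541  0.093 ]
 [ 0.5997 -0.1365  0.093 ]] [ 0.6289 -0.1327  0.093 ]
0.05564262593603009 0.47249730694077374
[ 0.62866496 -0.13273322  0.048     ] 0.0625027689116841
[ 0.6196 -0.1192  0.2271] -1.1289644509832502 [-0.00588721  0.00879753 -0.99994397]
```

Call:
{"fn": "send_rows", "kwargs": {
  "commands": [
    {"delta_pos": [0.9, -1.3, -3], "yaw": 0.03},
    {"delta_pos": [0, 0, -4], "yaw": 0},
    {"delta_pos": [0, 0, -2], "yaw": 0},
    {"delta_pos": [0, 0, 0], "yaw": 0},
    {"delta_pos": [0, 0, 0], "yaw": 0}
  ]
}}

```text
t: 2.75
tcp_pos: [0.6245, -0.1186, 0.1361]
tool_rot: [0.97, 0.243, -0.004, -0.008]
force: [0.6, -0.0, 0.4]
finger_gap: 1.003
```

```bash
cat > st.py <<'E'
from h import *
s=manip.sense();M=R.from_quat(s['tool_rot']).as_matrix();print(s['t'],s['tcp_pos'].round(4),'yaw',np.arctan2(M[1,1],M[0,1]).round(3),M[:,2].round(3),s['force'].round(1),s['ft_torque'].round(2),s['finger_gap'])
E
python3 st.py
```

```text
2.75 [ 0.6245 -0.1186  0.1361] yaw -1.079 [-0.012  0.014 -1.   ] [ 0.6 -0.   0.4] [-0.02  0.01 -0.05] 1.0033718019448088
```

Call:
{"fn": "send_rows", "kwargs": {
  "commands": [
    {"delta_pos": [0.45, -1.4, 0], "yaw": -0.02},
    {"delta_pos": [0, 0, 0], "yaw": 0}
  ]
}}

```text
t: 3.0
tcp_pos: [0.6305, -0.1328, 0.1385]
tool_rot: [0.972, 0.234, -0.002, -0.007]
force: [0.5, 0.1, -0.6]
finger_gap: 1.0
```

```bash
python3 st.py
```

```text
3.0 [ 0.6305 -0.1328  0.1385] yaw -1.098 [-0.008  0.012 -1.   ] [ 0.5  0.1 -0.6] [-0.05 -0.02  0.  ] 1.0003099682238414
```

Call:
{"fn": "send_rows", "kwargs": {
  "commands": [
    {"delta_pos": [0, 0, 0], "yaw": 0},
    {"delta_pos": [0, 0, 0], "yaw": 0}
  ]
}}

```text
t: 3.25
tcp_pos: [0.6309, -0.1336, 0.1396]
tool_rot: [0.972, 0.234, -0.002, -0.006]
force: [0.3, 0.0, -0.3]
finger_gap: 0.998
```

```bash
python3 st.py
```

```text
3.25 [ 0.6309 -0.1336  0.1396] yaw -1.099 [-0.006  0.012 -1.   ] [ 0.3  0.  -0.3] [-0.04 -0.01  0.05] 0.998401919700186
```

Call:
{"fn": "send_rows", "kwargs": {
  "commands": [
    {"delta_pos": [-0.2, 0.1, -2.5], "yaw": 0},
    {"delta_pos": [0, 0, -2.5], "yaw": 0},
    {"delta_pos": [0, 0, -2], "yaw": 0},
    {"delta_pos": [0, 0, -0.8], "yaw": 0},
    {"delta_pos": [0, 0, 0], "yaw": 0}
  ]
}}

```text
t: 3.88
tcp_pos: [0.6298, -0.1332, 0.0611]
tool_rot: [0.972, 0.233, -0.0, -0.005]
force: [0.6, -0.6, 0.5]
finger_gap: 1.005
```

```bash
python3 st.py
```

```text
3.875 [ 0.6298 -0.1332  0.0611] yaw -1.1 [-0.003  0.011 -1.   ] [ 0.6 -0.6  0.5] [ 0.01  0.01 -0.03] 1.0045718555972958
```

Call:
{"fn": "send_rows", "kwargs": {
  "commands": [
    {"delta_pos": [-0.05, 0.05, -0.5], "yaw": 0},
    {"delta_pos": [0, 0, 0], "yaw": 0}
  ]
}}

```text
t: 4.12
tcp_pos: [0.6302, -0.133, 0.0572]
tool_rot: [0.972, 0.233, 0.001, -0.005]
force: [0.2, 0.2, -0.2]
finger_gap: 1.001
```

Call:
{"fn": "send_rows", "kwargs": {
  "commands": [
    {"delta_pos": [0, 0, 0], "yaw": 0},
    {"delta_pos": [0, 0, 0], "yaw": 0},
    {"delta_pos": [0, 0, 0], "yaw": 0},
    {"delta_pos": [0, 0, 0], "yaw": 0},
    {"delta_pos": [0, 0, 0], "yaw": 0},
    {"delta_pos": [0, 0, 0], "yaw": 0}
  ],
  "grip": 1,
  "force": 70
}}

```text
t: 4.88
tcp_pos: [0.6309, -0.1331, 0.0586]
tool_rot: [0.972, 0.233, 0.002, -0.004]
force: [-1.2, 1.5, -0.8]
finger_gap: 0.227
```

```bash
python3 st.py
```

```text
4.875 [ 0.6309 -0.1331  0.0586] yaw -1.1 [ 0.002  0.009 -1.   ] [-1.2  1.5 -0.8] [-0.03  0.02 -0.01] 0.22748500081757758
```

Call:
{"fn": "send_rows", "kwargs": {
  "commands": [
    {"delta_pos": [0, 0, 2], "yaw": 0},
    {"delta_pos": [0, 0, 4], "yaw": 0},
    {"delta_pos": [0, 0, 5], "yaw": 0},
    {"delta_pos": [0, 0, 3], "yaw": 0},
    {"delta_pos": [-0.5, 2, 1], "yaw": 0.03},
    {"delta_pos": [-1, 4, 0], "yaw": 0.05},
    {"delta_pos": [-1.2, 4.5, 0], "yaw": 0.05},
    {"delta_pos": [-1.2, 4.5, 0], "yaw": 0.05},
    {"delta_pos": [-1.2, 4.5, 0], "yaw": 0.05},
    {"delta_pos": [-0.8, 2.5, 0], "yaw": 0.05}
  ]
}}

```text
t: 6.12
tcp_pos: [0.5591, 0.0988, 0.2108]
tool_rot: [0.928, 0.372, -0.005, -0.009]
force: [0.6, -0.2, -3.7]
finger_gap: 0.219
```

Call:
{"fn": "send_rows", "kwargs": {
  "commands": [
    {"delta_pos": [0, 0, 0], "yaw": 0},
    {"delta_pos": [0, 0, 0], "yaw": 0}
  ]
}}

```text
t: 6.38
tcp_pos: [0.555, 0.1025, 0.2094]
tool_rot: [0.927, 0.375, -0.008, -0.011]
force: [-0.5, -0.3, -4.1]
finger_gap: 0.221
```

```bash
python3 st.py
```

```text
6.375 [0.555  0.1025 0.2094] yaw -0.802 [-0.023  0.014 -1.   ] [-0.5 -0.3 -4.1] [-0.05 -0.02 -0.  ] 0.22071206454345024
```

Call:
{"fn": "send_rows", "kwargs": {
  "commands": [
    {"delta_pos": [0, 2.4, 0], "yaw": 0.04},
    {"delta_pos": [0, 2.0, 0], "yaw": 0.034},
    {"delta_pos": [0, 0, 0], "yaw": 0},
    {"delta_pos": [0, 0, 0], "yaw": 0}
  ]
}}

```text
t: 6.88
tcp_pos: [0.5553, 0.1449, 0.2085]
tool_rot: [0.913, 0.408, -0.009, -0.01]
force: [0.5, -0.1, -4.5]
finger_gap: 0.223
```

```bash
python3 st.py;python3 - <<'E'
from h import *
im,K,D,W=snap('wrist');np.savez('w3.npz',K=K,D=D,W=W);cv2.imwrite('pics/w3raw.png',im)
b,k2,d2,w2=snap('side');cv2.imwrite('pics/s3.png',b);np.savez('s3.npz',K=k2,D=d2,W=w2)
p=proj([.553,.146,.11],k2,d2,w2)[0].astype(int);print(p)
u=max(p[0]-90,0);v=max(p[1]-140,0);print(u,v)
c=cv2.resize(b[v:v+200,u:u+180],None,fx=2.1,fy=2.1,interpolation=cv2.INTER_CUBIC)
w=cv2.resize(im[:,130:430],(300,420))
cv2.imwrite('pics/v3.png',np.hstack([c,w]))
E
```

```text
6.875 [0.5553 0.1449 0.2085] yaw -0.729 [-0.025  0.01  -1.   ] [ 0.5 -0.1 -4.5] [ 0.   -0.05  0.01] 0.22295373341121166
[194 221]
104 81
```

View pics/v3.png

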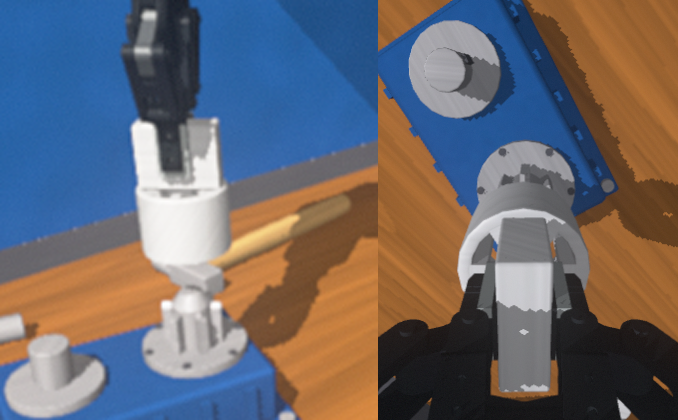

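Call:
{"fn": "send_rows", "kwargs": {
  "commands": [
    {"delta_pos": [0, 0.1, -1.5], "yaw": 0},
    {"delta_pos": [0, 0, -1.3], "yaw": 0},
    {"delta_pos": [0, 0, -0.7], "yaw": 0},
    {"delta_pos": [0, 0, 0], "yaw": 0}
  ]
}}

```text
t: 7.48
tcp_pos: [0.5548, 0.1445, 0.1701]
tool_rot: [0.913, 0.407, -0.01, -0.01]
force: [-0.4, 0.5, -3.8]
finger_gap: 0.224
```

```bash
python3 st.py;python3 - <<'E'
from h import *
b,k2,d2,w2=snap('side');np.savez('s4.npz',K=k2,D=d2,W=w2)
a,k1,d1,w1=snap('top');np.savez('t4.npz',K=k1,D=d1,W=w1)
im=snap('wrist')[0]
cv2.imwrite('pics/s4.png',b);cv2.imwrite('pics/t4.png',a)
f=lambda i,u,v,w,h,s:cv2.resize(i[v:v+h,u:u+w],None,fx=s,fy=s,interpolation=cv2.INTER_CUBIC)
cv2.imwrite('pics/v4.png',np.hstack([f(b,134,150,130,130,4),cv2.resize(im[100:350,190:325],(280,520))]))
E
```

```text
7.475 [0.5548 0.1445 0.1701] yaw -0.732 [-0.027  0.01  -1.   ] [-0.4  0.5 -3.8] [-0.   -0.05  0.04] 0.22408262565329354
```

View pics/v4.png

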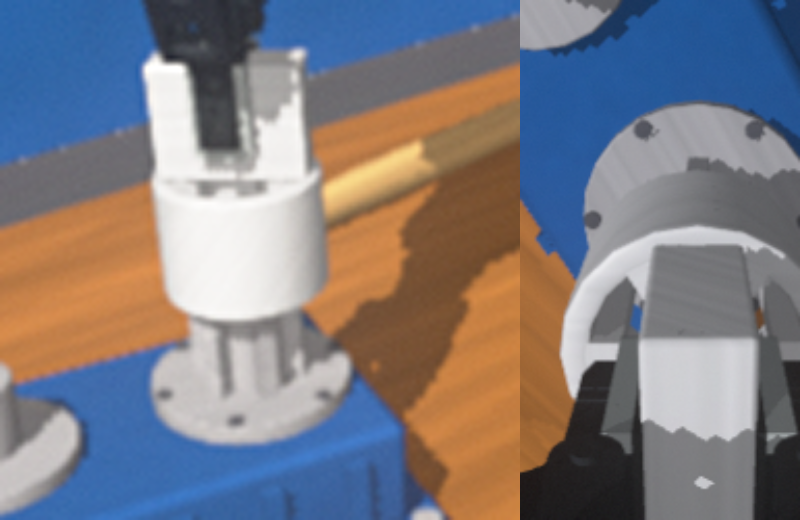

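The barrel bottom is at about x=246 in the crop and the splines are centred at about 247, so they line up sideways. A tooth is in line with the tongue in the wrist view. Lowering gently now.

Call:
{"fn": "send_rows", "kwargs": {
  "commands": [
    {"delta_pos": [0, 0.15, -0.5], "yaw": 0},
    {"delta_pos": [0, 0, -0.5], "yaw": 0},
    {"delta_pos": [0, 0, 0], "yaw": 0}
  ]
}}

```text
t: 8.0
tcp_pos: [0.5563, 0.1465, 0.1616]
tool_rot: [0.913, 0.407, -0.008, -0.009]
force: [-0.7, -0.6, -3.5]
finger_gap: 0.225
```

```bash
python3 st.py
```

```text
8.0 [0.5563 0.1465 0.1616] yaw -0.731 [-0.023  0.011 -1.   ] [-0.7 -0.6 -3.5] [-0.05 -0.01 -0.01] 0.22463028197818039
```

Call:
{"fn": "send_rows", "kwargs": {
  "commands": [
    {"delta_pos": [-0.1, 0, -0.4], "yaw": 0},
    {"delta_pos": [0, 0, -0.4], "yaw": 0},
    {"delta_pos": [0, 0, 0], "yaw": 0}
  ]
}}

```text
t: 8.38
tcp_pos: [0.5552, 0.1465, 0.1531]
tool_rot: [0.913, 0.407, -0.008, -0.009]
force: [-0.9, -0.6, -3.1]
finger_gap: 0.224
```

```bash
python3 st.py
```

```text
8.375 [0.5552 0.1465 0.1531] yaw -0.731 [-0.022  0.011 -1.   ] [-0.9 -0.6 -3.1] [-0.03 -0.01  0.02] 0.22441397392709556
```

Bottom is around 0.0945, already below the tooth tips (0.104), with no contact force, so it is meshing.

Call:
{"fn": "send_rows", "kwargs": {
  "commands": [
    {"delta_pos": [0, 0, -0.5], "yaw": 0},
    {"delta_pos": [0, 0, -0.5], "yaw": 0},
    {"delta_pos": [0, 0, 0], "yaw": 0}
  ]
}}

```text
t: 8.75
tcp_pos: [0.5553, 0.1465, 0.1424]
tool_rot: [0.913, 0.407, -0.008, -0.009]
force: [0.0, -0.1, -3.9]
finger_gap: 0.224
```

```bash
python3 st.py
```

```text
8.75 [0.5553 0.1465 0.1424] yaw -0.731 [-0.022  0.011 -1.   ] [ 0.  -0.1 -3.9] [-0.03  0.03 -0.04] 0.22403725497888932
```

Call:
{"fn": "send_rows", "kwargs": {
  "commands": [
    {"delta_pos": [0, 0, -0.5], "yaw": 0},
    {"delta_pos": [0, 0, -0.4], "yaw": 0},
    {"delta_pos": [0, 0, 0], "yaw": 0}
  ]
}}

```text
t: 9.12
tcp_pos: [0.5554, 0.1465, 0.1327]
tool_rot: [0.913, 0.407, -0.008, -0.009]
force: [-0.8, 0.1, -3.8]
finger_gap: 0.224
```

```bash
python3 st.py
```

```text
9.125 [0.5554 0.1465 0.1327] yaw -0.732 [-0.022  0.011 -1.   ] [-0.8  0.1 -3.8] [-0.01  0.    0.04] 0.22388617897274243
```

Call:
{"fn": "send_rows", "kwargs": {
  "commands": [
    {"delta_pos": [0, 0, -0.3], "yaw": 0},
    {"delta_pos": [0, 0, -0.2], "yaw": 0},
    {"delta_pos": [0, 0, 0], "yaw": 0}
  ]
}}

```text
t: 9.5
tcp_pos: [0.5558, 0.1466, 0.1293]
tool_rot: [0.913, 0.407, -0.007, -0.009]
force: [-0.1, 0.8, -3.8]
finger_gap: 0.226
```

```bash
python3 st.py
```

```text
9.5 [0.5558 0.1466 0.1293] yaw -0.731 [-0.021  0.011 -1.   ] [-0.1  0.8 -3.8] [ 0.01 -0.03  0.03] 0.22616497201251265
```

Call:
{"fn": "send_rows", "kwargs": {
  "commands": [
    {"delta_pos": [0, 0, -0.2], "yaw": 0.02},
    {"delta_pos": [0, 0, -0.1], "yaw": -0.02}
  ]
}}

```text
t: 9.75
tcp_pos: [0.5561, 0.1467, 0.129]
tool_rot: [0.913, 0.408, -0.007, -0.009]
force: [-1.0, 0.6, 2.1]
finger_gap: 0.222
```

```bash
python3 st.py; python3 - <<'E'
from h import *
b=snap('side')[0]
cv2.imwrite('pics/v5.png',cv2.resize(b[140:280,124:274],None,fx=4,fy=4,interpolation=cv2.INTER_CUBIC))
E
```

```text
9.75 [0.5561 0.1467 0.129 ] yaw -0.73 [-0.019  0.011 -1.   ] [-1.   0.6  2.1] [0.16 0.18 0.01] 0.2218012507809655
```

View pics/v5.png

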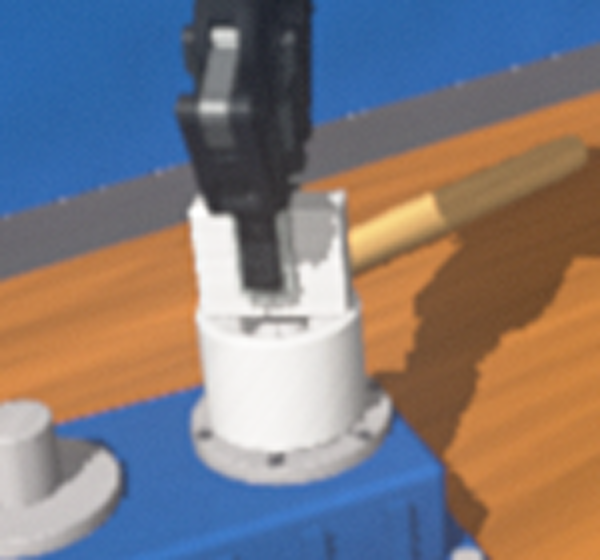

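The barrel now stands on the flange with no teeth showing, and the force reading shows contact. Releasing, then lifting straight up.

Call:
{"fn": "send_rows", "kwargs": {
  "commands": [
    {"delta_pos": [0, 0, 0], "yaw": 0},
    {"delta_pos": [0, 0, 0], "yaw": 0},
    {"delta_pos": [0, 0, 0], "yaw": 0},
    {"delta_pos": [0, 0, 0], "yaw": 0},
    {"delta_pos": [0, 0, 0], "yaw": 0},
    {"delta_pos": [0, 0, 0], "yaw": 0}
  ],
  "grip": -1
}}

```text
t: 10.55
tcp_pos: [0.5575, 0.1466, 0.1286]
tool_rot: [0.913, 0.408, -0.005, -0.008]
force: [-0.1, -0.4, -0.5]
finger_gap: 1.003
```

Call:
{"fn": "send_rows", "kwargs": {
  "commands": [
    {"delta_pos": [0, 0, 1], "yaw": 0},
    {"delta_pos": [0, 0, 2], "yaw": 0},
    {"delta_pos": [0, 0, 3], "yaw": 0},
    {"delta_pos": [0, 0, 4], "yaw": 0},
    {"delta_pos": [0, 0, 2], "yaw": 0},
    {"delta_pos": [0, 0, 0], "yaw": 0},
    {"delta_pos": [0, 0, 0], "yaw": 0}
  ]
}}

```text
t: 11.42
tcp_pos: [0.5568, 0.1466, 0.2548]
tool_rot: [0.913, 0.408, -0.005, -0.008]
force: [-0.1, 0.0, -0.7]
finger_gap: 1.0
```

```bash
python3 st.py; python3 - <<'E'
from h import *
im,K,D,W=snap('wrist');b=snap('side')[0];np.savez('w6.npz',K=K,D=D,W=W)
print(proj([[.553,.146,.163],[.553,.146,.118]],K,D,W))
cv2.imwrite('pics/v6.png',np.hstack([cv2.resize(b[140:280,124:264],(420,420)),im[:,90:470]]))
E
```

```text
11.425 [0.5568 0.1466 0.2548] yaw -0.73 [-0.015  0.011 -1.   ] [-0.1  0.  -0.7] [ 0.03 -0.    0.  ] 0.9996189774175985
[[274.56417062 213.38117872]
 [275.78644511 193.95183358]]
```

View pics/v6.png

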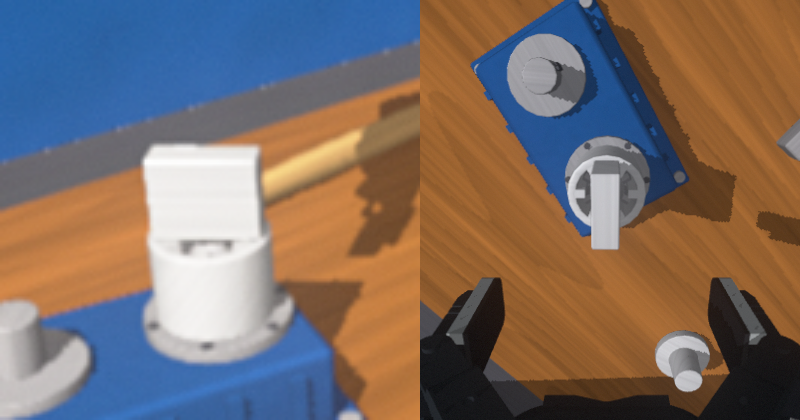

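The coupling stands upright on the flange with the gripper clear. The tongue top centre is at about (275,212), against (274.6,213.4) predicted for home.

```bash
python3 -c "
from station import manip
print(manip.sign_off())"
```

```text
the job is handed in; nothing more can be done
None
```

The larger coupling is on the splined shaft, fully home on the flange and released. I handed the job in at about 11.5 s of the 42 s allowed; the hand-in gives no verdict.

- **The move:** I gripped it by the tongue, lifted it to about 0.22 m, turned it about 0.37 rad to line its grooves up with the teeth, and lowered it. The teeth meshed on the first descent, so it needed only a tiny rock at the bottom, where the force reading showed it touching the flange.
- **Position:** After release, the tongue top appeared within about 1.5 px of where it should be when home. The side view shows the barrel standing upright on the flange.
- **Gripper:** It is fully open and well clear, with no contact force.
- **Disagreements:** The tool leaned about 1° throughout, but this didn't matter. The first tooth-angle estimate, from the stub positions, was about 2° off the closer wrist-camera one, which I used.
- **Not checked:** I didn't take a final picture of the slim coupling. The arm never went near it after the start.

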